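Make up two milk-testing kits

TASK

Make up two milk-testing kits from the stock on the bench. The blue tray gets the red-capped jar, the amber bottle and the white canister with the blue cap; the orange tray gets the green-capped jar and the small green-and-white carton, each thing standing upright on the tray's floor in a compartment of its own (any compartment of that tray). Knock nothing over, and leave the yellow-capped jar, the white bottle and the black canister where they stand.

Things in the scene. Friction and masses are not known exactly. Their poses are not given: they have to be found in the camera images.
- red_jar: Sample jar, loose: an upright opaque white plastic cylinder, 40 mm in diameter and 68 mm tall, its top 18 mm being a flush red cap. About 80 g. Origin at the centre of its underside, z up.
- amber_bottle: Reagent bottle, loose: upright amber-brown bottle with a body 32 mm in diameter up to 56 mm, then a shoulder and a narrow black cap 19 mm in diameter; 82 mm tall in all. About 60 g. Origin at the centre of its underside, z up.
- blue_canister: Strip canister, loose: an upright white cylinder, 32 mm in diameter and 84 mm tall, its top 18 mm being a flush blue cap. About 50 g. Origin at the centre of its underside, z up.
- green_jar: Sample jar, loose: an upright opaque white plastic cylinder, 40 mm in diameter and 68 mm tall, its top 18 mm being a flush green cap. About 80 g. Origin at the centre of its underside, z up.
- carton: Small upright white carton of microwells with a green band round its sides and a green stripe along its top, loose: 44 mm along its x, 30 mm along its y, 64 mm tall, stiff. About 60 g. Origin at the centre of its underside, z up; it may be turned any way about z.
- blue_tray: Blue kit tray, fixed to the bench, 206 x 84 mm outside, open-topped, with three equal compartments in a row along its x axis, each 63 (x) by 76 mm (y) inside; walls and dividers 4 mm thick, 16 mm high; floor 4 mm thick. Origin: centre of its underside, z up; compartment centres at x = -67, 0 and +67 mm, y = 0. Left or right of the stock, x within 20 degrees or so of straight away from the robot.
- orange_tray: Orange kit tray, fixed to the bench, 139 x 84 mm outside, open-topped, with two equal compartments in a row along its x axis, each 63 (x) by 76 mm (y) inside; walls and dividers 4 mm thick, 16 mm high; floor 4 mm thick. Origin: centre of its underside, z up; compartment centres at x = -34 and +34 mm, y = 0. Left or right of the stock, x within 20 degrees or so of straight away from the robot.
- yellow_jar: Sample jar, loose: an upright opaque white plastic cylinder, 40 mm in diameter and 68 mm tall, its top 18 mm being a flush yellow cap. About 80 g. Origin at the centre of its underside, z up. Not part of either kit: it stays where it stands.
- white_bottle: Reagent bottle, loose: upright opaque white bottle with a body 32 mm in diameter up to 56 mm, then a shoulder and a narrow black cap 19 mm in diameter; 82 mm tall in all. About 60 g. Origin at the centre of its underside, z up. Not part of either kit: it stays where it stands.
- black_canister: Strip canister, loose: an upright black cylinder, 32 mm in diameter and 84 mm tall, its top 18 mm being a flush orange cap. About 50 g. Origin at the centre of its underside, z up. Not part of either kit: it stays where it stands.
Mind the look-alikes: they are no part of the job. Leave any purple look-alike of the yellow_jar alone.

How it is judged:
At the end, for the whole second after the job is handed in: Each of the five stands in its own compartment of its tray: within 18 mm (tray x) and 25 mm (tray y) of the compartment centre, origin under 8 mm above the tray origin, tilt under 0.1 rad, under 20 mm/s and 0.2 rad/s. The other three within 20 mm of their start, tilt under 0.1 rad (((x of red_jar in the frame of blue_tray between -0.0853 and -0.0493 m and y of red_jar in the frame of blue_tray between -0.025 and 0.025 m) or (x of amber_bottle in the frame of blue_tray between -0.0853 and -0.0493 m and y of amber_bottle in the frame of blue_tray between -0.025 and 0.025 m) or (x of blue_canister in the frame of blue_tray between -0.0853 and -0.0493 m and y of blue_canister in the frame of blue_tray between -0.025 and 0.025 m)) and ((x of red_jar in the frame of blue_tray between -0.018 and 0.018 m and y of red_jar in the frame of blue_tray between -0.025 and 0.025 m) or (x of amber_bottle in the frame of blue_tray between -0.018 and 0.018 m and y of amber_bottle in the frame of blue_tray between -0.025 and 0.025 m) or (x of blue_canister in the frame of blue_tray between -0.018 and 0.018 m and y of blue_canister in the frame of blue_tray between -0.025 and 0.025 m)) and ((x of red_jar in the frame of blue_tray between 0.0493 and 0.0853 m and y of red_jar in the frame of blue_tray between -0.025 and 0.025 m) or (x of amber_bottle in the frame of blue_tray between 0.0493 and 0.0853 m and y of amber_bottle in the frame of blue_tray between -0.025 and 0.025 m) or (x of blue_canister in the frame of blue_tray between 0.0493 and 0.0853 m and y of blue_canister in the frame of blue_tray between -0.025 and 0.025 m)) and z of each of red_jar, amber_bottle, blue_canister in the frame of blue_tray below 0.008 m and angle between each of red_jar, amber_bottle, blue_canister, green_jar, carton, yellow_jar, white_bottle, black_canister's own z axis and vertical below 0.1 rad and linear speed of each of red_jar, amber_bottle, blue_canister, green_jar, carton below 0.02 m/s and angular speed of each of red_jar, amber_bottle, blue_canister, green_jar, carton below 0.2 rad/s and ((x of green_jar in the frame of orange_tray between -0.0517 and -0.0157 m and y of green_jar in the frame of orange_tray between -0.025 and 0.025 m) or (x of carton in the frame of orange_tray between -0.0517 and -0.0157 m and y of carton in the frame of orange_tray between -0.025 and 0.025 m)) and ((x of green_jar in the frame of orange_tray between 0.0157 and 0.0517 m and y of green_jar in the frame of orange_tray between -0.025 and 0.025 m) or (x of carton in the frame of orange_tray between 0.0157 and 0.0517 m and y of carton in the frame of orange_tray between -0.025 and 0.025 m)) and z of each of green_jar, carton in the frame of orange_tray below 0.008 m and distance of each of yellow_jar, white_bottle, black_canister from where it was at the start of the episode below 0.02 m); the robot touches nothing.
It fails at once if the yellow-capped jar is shifted by more than 20 mm or knocked over (distance of yellow_jar from where it was at the start of the episode above 0.02 m or angle between yellow_jar's own z axis and vertical above 0.5 rad).
It fails at once if the white bottle is shifted by more than 20 mm or knocked over (distance of white_bottle from where it was at the start of the episode above 0.02 m or angle between white_bottle's own z axis and vertical above 0.5 rad).
It fails at once if the black canister is shifted by more than 20 mm or knocked over (distance of black_canister from where it was at the start of the episode above 0.02 m or angle between black_canister's own z axis and vertical above 0.5 rad).
It fails at once if one of the five kit things is tipped over (more than 45 degrees) (angle between any of red_jar, amber_bottle, blue_canister, green_jar, carton's own z axis and vertical above 0.785 rad).
It also fails if it takes over 115 s, if anything falls off the work surface, if the arm or the gripper's body presses on something with over 40 N, if the wrist force passes 120 N, or if a joint passes its speed limit or range.

ROBOT

A 6-joint arm with a two-finger parallel gripper is mounted at the origin on the work surface. World frame = base frame: x ahead of the robot, y to its left, z up, the work surface at z = 0. Lengths are in m, angles in rad, forces in N, time in s.
With the tool pointing down it reaches from about 0.35 to 0.975 m from the base axis. Payload 4.9 kg.
Tool frame: the origin (TCP) lies at the very end of the fingers, on their centre line; the grasp point (between the pads) lies 19 mm behind it (ctrl.grasp_offset is the distance from the TCP to the grasp point, in m); z points along the fingers, y is the line along which they close (so a half turn about z gives the same grasp; the last joint's range is limited). The gripper opens to 85 mm and grips with 20 to 120 N. Pads are 22 mm wide; open, the fingers measure 114 mm over their backs; the gripper's body (76 mm by 85 mm) begins 54 mm behind the grasp point. The pads swing forward as they close: fully open they stand 13 mm farther back than shut.
Start: joints at [1.227, 0.053, 1.613, -0, 1.476, -0.119], TCP at [0.139, 0.609, 0.231] pointing down, gripper open.
Joint ranges: [-3.01, 3.01], [-1.01, 2.22], [0.06, 2.58], [-1.02, 4.17], [0.09, 2.62], [-3.14, 3.14]. Speed limits (rad/s): [2.57, 2.57, 3.14, 3.14, 3.14, 3.14].

INTERFACE

Orientations are given as a rotation vector (axis times angle).
In Python, from station import ctrl, optics gives the robot as it stands.
- The arm moves only by the shell command python3 -m handwheel 'ROWS' [OPENING] [FORCE]. ROWS is JSON, a list of rows, each an object of numbers: "tx", "ty", "tz": the shift along the tool's x, y, z in mm; "roll": the turn about the tool's z in rad. A call has 1 to 12 rows; each row shifts and turns the commanded pose from where the row before left it, along the tool's axes as they then stand; what a row does not reach is not made up. A row lasts 1/12 s, in which the tool goes at most 41.7 mm and 7.16 degrees, less where a joint would pass 70% of its speed; a pose out of reach is approached as far as the arm can. A call with a gripper value outside its range is refused whole. OPENING is the finger opening in mm, from 0 to 85.4, set as the call begins (- or left out, the last holds). The fingers move at their own pace and stop on an object; FORCE is the grip in N (left out, the last holds). Time passes only in rows, so rows that do not move let the fingers close. It gives the time, the measured TCP pose, the force, the opening and the grip force at its end, in the units of the state.
- ctrl.get_obs(): the state, without advancing time (a new reading comes with each control period).
- optics.get_image(name): name is "scene" or "top" or "wrist"; returns (picture, depth): 384x512x3 uint8, red, green, blue; 384x512 float32, m along the optical axis (not along the pixel's ray), 0 where there is no reading.
- optics.camera_params(name): a dict with "mtx" (3x3 intrinsics, pixels), "extrinsics" (4x4, takes a point from camera to world coordinates); the wrist camera has in their place "tool_from_camera" (4x4, takes a point from camera to tool coordinates, whose origin is the TCP and whose axes are the flange's). Camera axes: x right, y down, z forward; pixel columns grow to the right and rows downward; lengths in m; the calibration is good to about 2 mm. A picture is of the moment at which its call begins: read the wrist's pose just before it. camera_params takes no time and is no camera call.
- ctrl.finish_job(): hands the job in; it is judged then, once.
The state is a dict: "t": time; "q": joint angles; "dq": joint speeds; "effort": joint torques, N m; "tool_pos": TCP position; "tool_rot": TCP orientation; "contact_force": force on the tool from outside, world axes, zero at the start; "wrist_torque": the same for the moment, N m; "opening": finger opening in m; "grip_force": force on a finger pad.
Only numpy, scipy, OpenCV 4.12 (cv2) and the standard library are available. Lean on these libraries where they do the work, as an engineer would, in place of code of your own. Each camera call takes 0.05 s, during which the arm holds its last target. There are 200 camera calls.

## Working session

There is one attempt and no reset: what is moved stays moved. The work goes in short steps, Python scripts to look and compute and a shell command to move; the robot and the scene stay as the last step left them, time stands still between calls to the robot, and variables do not carry over. Pictures are saved under pics/ and viewed, at most 14 in all, crops included, and the job is handed in when it is done.

```bash
mkdir -p pics; ls
python3 - <<'E'
from station import ctrl, optics
import cv2, numpy as np
o=ctrl.get_obs(); print({k:np.round(v,3).tolist() for k,v in o.items()})
for n in("top","scene"):
    im,d=optics.get_image(n); np.savez(f"pics/{n}0.npz",im=im,d=d)
    cv2.imwrite(f"pics/{n}0.png",im[:,:,::-1]); p=optics.camera_params(n); print(n,np.round(p["mtx"],1).tolist(),np.round(p["extrinsics"],3).tolist())
E
```

```text
pics
{'t': 0.0, 'q': [1.227, 0.053, 1.614, -0.0, 1.476, -0.119], 'dq': [0.001, 0.0, -0.0, 0.001, -0.001, 0.001], 'effort': [-0.002, -39.369, -37.017, -0.0, 0.007, -0.0], 'tool_pos': [0.139, 0.609, 0.23], 'tool_rot': [-0.352, -3.121, 0.003], 'contact_force': [-0.309, 0.302, -0.781], 'wrist_torque': [0.041, 0.017, -0.001], 'grip_force': 0.0, 'opening': 0.085}
top [[427.8, 0.0, 249.2], [0.0, 427.8, 191.3], [0.0, 0.0, 1.0]] [[0.002, -0.996, 0.089, 0.53], [-1.0, -0.001, 0.003, 0.003], [-0.003, -0.089, -0.996, 0.861], [0.0, 0.0, 0.0, 1.0]]
scene [[481.5, 0.0, 253.0], [0.0, 481.5, 190.0], [0.0, 0.0, 1.0]] [[0.513, 0.587, -0.626, 1.262], [0.858, -0.363, 0.363, -0.393], [-0.014, -0.724, -0.69, 0.806], [0.0, 0.0, 0.0, 1.0]]
```

View pics/top0.png

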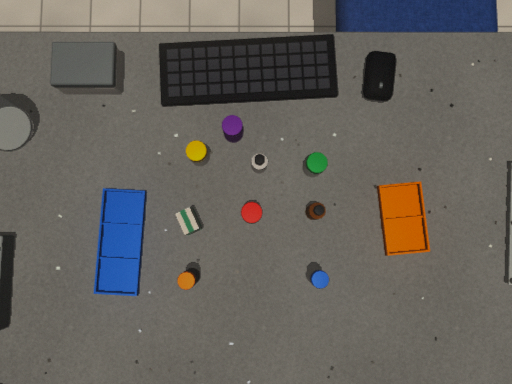

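View pics/scene0.png

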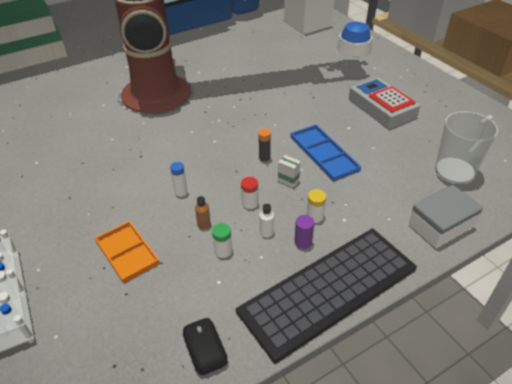

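The top view shows the blue tray at (121,241), the orange tray at (404,218) and these caps: red (251,212), amber (318,210), blue (320,279), green (317,163), carton (188,221), yellow (196,151), white (259,161) and black/orange (186,281). A purple look-alike sits at (232,125). The scene view agrees. Next I'll measure positions.

```bash
cat > meas.py <<'E'
import numpy as np, cv2
from station import ctrl, optics
def grab(n):
    o=ctrl.get_obs(); im,d=optics.get_image(n); p=optics.camera_params(n)
    return im,d,p["mtx"],p["extrinsics"]
def cloud(d,K,E):
    v,u=np.indices(d.shape); c=np.stack([(u-K[0,2])/K[0,0]*d,(v-K[1,2])/K[1,1]*d,d],-1)
    return c@E[:3,:3].T+E[:3,3]
def ray(uv,z,K,E):
    r=E[:3,:3]@np.linalg.solve(K,[uv[0],uv[1],1]); s=(z-E[2,3])/r[2]; return E[:3,3]+s*r
E
python3 - <<'E'
from meas import *
z=np.load("pics/top0.npz"); im,d=z["im"],z["d"]; p=optics.camera_params("top"); K,E=p["mtx"],p["extrinsics"]
W=cloud(d,K,E); hsv=cv2.cvtColor(im,cv2.COLOR_RGB2HSV)
t=W[200,280:300,2]; print("table z",t.round(4).min(),t.max())
things=dict(red=(251,212,.068),amber=(318,210,.082),blue=(320,279,.084),green=(317,163,.068),carton=(188,221,.064),yellow=(196,151,.068),white=(259,161,.082),black=(186,281,.084),purple=(232,125,.068))
for n,(u,v,h) in things.items():
    w=np.zeros(d.shape,bool); w[v-18:v+18,u-18:u+18]=1
    m=(w&(abs(W[...,2]-h)<.008)&(d>0)).astype(np.uint8)
    vv,uu=np.nonzero(m); (c,r,a)=cv2.minAreaRect(np.c_[uu,vv].astype(np.float32))
    P=ray(c,h,K,E); s=d[vv,uu].mean()/K[0,0]*1000
    print(n,len(uu),P[:2].round(4),W[m>0][:,:2].mean(0).round(4),"z",W[m>0][:,2].mean().round(4),"size",np.round(np.array(r)*s+1,0),"ang",round(a,1))
for n,lo,hi in(("blue",(100,150,80),(125,255,255)),("orange",(5,200,120),(18,255,255))):
    m=cv2.inRange(hsv,lo,hi); k,l,st,_=cv2.connectedComponentsWithStats(m); 
    st[:,4]*=(st[:,1]>100); i=1+st[1:,4].argmax(); vv,uu=np.nonzero(l==i)
    pts=np.array([ray(q,.016,K,E)[:2] for q in zip(uu,vv)],np.float32); (c,r,a)=cv2.minAreaRect(pts)
    b=cv2.boxPoints((c,r,a)); e=[b[1]-b[0],b[2]-b[1]]; e=max(e,key=np.linalg.norm); print(n,"tray",np.round(c,4),np.round(r,4),"x dir deg",np.degrees(np.arctan2(e[1],e[0])).round(1))
E
```

```text
table z -0.0009 0.00348666260723951
red 354 [0.563  0.0017] [0.5627 0.0018] z 0.0691 size [38. 40.] ang 90.0
amber 89 [ 0.5663 -0.1211] [ 0.5665 -0.1208] z 0.0825 size [19. 19.] ang 45.0
blue 258 [ 0.4431 -0.1205] [ 0.4428 -0.1201] z 0.0847 size [33. 31.] ang 45.0
green 363 [ 0.6554 -0.12  ] [ 0.6555 -0.12  ] z 0.0688 size [39. 40.] ang 63.4
carton 396 [0.547  0.1216] [0.5469 0.1214] z 0.0652 size [45. 32.] ang 66.0
yellow 354 [0.6774 0.1061] [0.6777 0.1058] z 0.0688 size [39. 39.] ang 90.0
white 87 [ 0.66   -0.0129] [ 0.6597 -0.0129] z 0.0824 size [19. 18.] ang 90.0
black 258 [0.4405 0.1181] [0.4401 0.1184] z 0.0849 size [33. 31.] ang 90.0
purple 352 [0.7263 0.0384] [0.7261 0.0386] z 0.0687 size [40. 39.] ang 71.6
blue tray [0.5077 0.2613] [0.0844 0.2056] x dir deg -3.2
orange tray [ 0.5542 -0.2983] [0.1382 0.0841] x dir deg 5.5
```

```bash
python3 -m handwheel '[{"roll":-0.1125},{"roll":-0.1125},{"tx":-21,"ty":-30},{"tx":-21,"ty":-30},{"tx":-21,"ty":-30},{"tx":-21,"ty":-30},{"tx":-21,"ty":-30},{"tx":-21,"ty":-30},{"tx":-21,"ty":-30},{"tx":-21,"ty":-30},{"tx":-21,"ty":-30},{"tx":-21,"ty":-30}]' 70 40
```

```text
$[0]: bad value
```

```bash
python3 -m handwheel '[{"tx":-21,"ty":-30},{"tx":-21,"ty":-30},{"tx":-21,"ty":-30},{"tx":-21,"ty":-30},{"tx":-21,"ty":-30},{"tx":-21,"ty":-30},{"tx":-21,"ty":-30},{"tx":-21,"ty":-30},{"tx":-21,"ty":-30},{"tx":-21,"ty":-30},{},{}]'
python3 - <<'E'
from station import ctrl
from scipy.spatial.transform import Rotation as R
print(R.from_rotvec(ctrl.get_obs()["tool_rot"]).as_matrix().round(4))
E
```

```text
[[-9.748e-01  2.229e-01 -6.000e-04]
 [ 2.229e-01  9.748e-01 -1.800e-03]
 [ 2.000e-04 -1.900e-03 -1.000e+00]]$[0]: bad value
```

```bash
python3 -m handwheel '[{"tx":0,"ty":0,"tz":0,"roll":-0.1125},{"tx":0,"ty":0,"tz":0,"roll":-0.1125}]' 70 40; python3 -m handwheel --help | head -20
```

```text
t: 0.27
tool_pos: [0.1392, 0.6089, 0.2305]
tool_rot: [0.009, -3.141, 0.002]
contact_force: [-0.0, 0.4, -0.4]
opening: 0.0701
grip_force: 0.0invalid input: not JSON, or not a number
```

All four keys are needed in each row.

```bash
python3 -m handwheel '[{"tx":-21,"ty":-30,"tz":0,"roll":0},{"tx":-21,"ty":-30,"tz":0,"roll":0},{"tx":-21,"ty":-30,"tz":0,"roll":0},{"tx":-21,"ty":-30,"tz":0,"roll":0},{"tx":-21,"ty":-30,"tz":0,"roll":0},{"tx":-21,"ty":-30,"tz":0,"roll":0},{"tx":-21,"ty":-30,"tz":0,"roll":0},{"tx":-21,"ty":-30,"tz":0,"roll":0},{"tx":-21,"ty":-30,"tz":0,"roll":0},{"tx":-21,"ty":-30,"tz":0,"roll":0},{"tx":0,"ty":0,"tz":0,"roll":0}]' 70 40
```

```text
t: 1.18
tool_pos: [0.3519, 0.3051, 0.2309]
tool_rot: [0.01, 3.14, -0.004]
contact_force: [-0.4, 0.6, 0.1]
opening: 0.07
grip_force: 0.0
```

```bash
python3 -m handwheel '[{"tx":-21,"ty":-30,"tz":0,"roll":0},{"tx":-21,"ty":-30,"tz":0,"roll":0},{"tx":-21,"ty":-30,"tz":0,"roll":0},{"tx":-21,"ty":-30,"tz":0,"roll":0},{"tx":-21,"ty":-30,"tz":0,"roll":0},{"tx":-21,"ty":-30,"tz":0,"roll":0},{"tx":-21,"ty":-30,"tz":0,"roll":0},{"tx":-21,"ty":-30,"tz":0,"roll":0},{"tx":-21,"ty":-30,"tz":0,"roll":0},{"tx":-21,"ty":-30,"tz":0,"roll":0},{"tx":0,"ty":0,"tz":0,"roll":0},{"tx":0,"ty":0,"tz":0,"roll":0}]'
python3 - <<'E'
from station import ctrl
from scipy.spatial.transform import Rotation as R
o=ctrl.get_obs();print(o["tool_pos"],R.from_rotvec(o["tool_rot"]).as_matrix().round(4))
E
```

```text
t: 2.18
tool_pos: [0.5598, 0.0084, 0.2304]
tool_rot: [-0.004, -3.14, -0.001]
contact_force: [-0.5, 0.5, -0.6]
opening: 0.0698
grip_force: 0.0
[0.55977703 0.00843001 0.23040676] [[-1.0e+00  2.3e-03 -1.8e-03]
 [ 2.3e-03  1.0e+00  6.0e-04]
 [ 1.8e-03  6.0e-04 -1.0e+00]]
```

```bash
python3 -m handwheel '[{"tx":-3,"ty":-7,"tz":0,"roll":0},{"tx":0,"ty":0,"tz":30,"roll":0},{"tx":0,"ty":0,"tz":30,"roll":0},{"tx":0,"ty":0,"tz":30,"roll":0},{"tx":0,"ty":0,"tz":30,"roll":0},{"tx":0,"ty":0,"tz":0,"roll":0},{"tx":0,"ty":0,"tz":0,"roll":0}]'
```

```text
t: 2.77
tool_pos: [0.5606, 0.0034, 0.1097]
tool_rot: [0.003, -3.137, -0.001]
contact_force: [0.8, -0.2, 0.8]
opening: 0.0702
grip_force: 0.0
```

```bash
python3 -m handwheel '[{"tx":-2,"ty":-1,"tz":24,"roll":0},{"tx":0,"ty":0,"tz":22,"roll":0},{"tx":0,"ty":0,"tz":22,"roll":0},{"tx":0,"ty":0,"tz":20,"roll":0},{"tx":0,"ty":0,"tz":0,"roll":0}]'
python3 -m handwheel '[{"tx":0,"ty":0,"tz":0,"roll":0},{"tx":0,"ty":0,"tz":0,"roll":0},{"tx":0,"ty":0,"tz":0,"roll":0},{"tx":0,"ty":0,"tz":0,"roll":0},{"tx":0,"ty":0,"tz":0,"roll":0},{"tx":0,"ty":0,"tz":0,"roll":0}]' 20 40
```

```text
t: 3.18
tool_pos: [0.5632, 0.0019, 0.022]
tool_rot: [0.002, -3.138, -0.001]
contact_force: [-1.0, 0.3, -1.3]
opening: 0.0701
grip_force: 0.0
t: 3.68
tool_pos: [0.567, 0.0012, 0.0267]
tool_rot: [-0.0, 3.136, -0.001]
contact_force: [0.2, 1.0, 7.6]
opening: 0.039
grip_force: 40.6
```

```bash
python3 -m handwheel '[{"tx":0,"ty":0,"tz":-10,"roll":0},{"tx":0,"ty":0,"tz":-30,"roll":0},{"tx":0,"ty":0,"tz":-35,"roll":0},{"tx":0,"ty":0,"tz":-35,"roll":0},{"tx":0,"ty":0,"tz":0,"roll":0},{"tx":0,"ty":0,"tz":0,"roll":0}]'
python3 - <<'E'
from meas import *
im,d,K,E=grab("scene"); cv2.imwrite("pics/s1.png",im[:,:,::-1])
E
```

```text
t: 4.18
tool_pos: [0.5666, 0.001, 0.1376]
tool_rot: [-0.0, 3.134, -0.002]
contact_force: [0.1, 0.9, -1.8]
opening: 0.0396
grip_force: 40.5
```

View pics/s1.png

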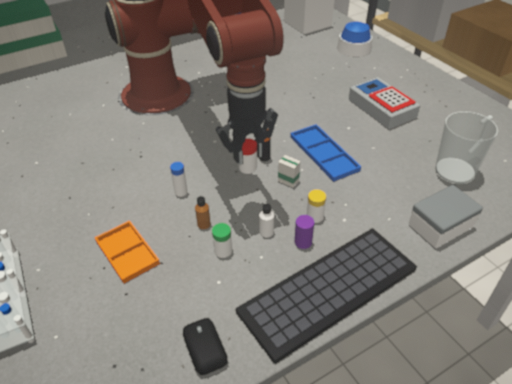

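The red jar is held upright at about (248,158) and everything else is undisturbed. Carrying it to the middle blue compartment.

```bash
python3 -m handwheel '[{"tx":6,"ty":29,"tz":0,"roll":0},{"tx":6,"ty":29,"tz":0,"roll":0},{"tx":6,"ty":29,"tz":0,"roll":0},{"tx":6,"ty":29,"tz":0,"roll":0},{"tx":6,"ty":29,"tz":0,"roll":0},{"tx":6,"ty":29,"tz":0,"roll":0},{"tx":6,"ty":29,"tz":0,"roll":0},{"tx":6,"ty":29,"tz":0,"roll":0},{"tx":7,"ty":28,"tz":0,"roll":0},{"tx":0,"ty":0,"tz":0,"roll":0},{"tx":0,"ty":0,"tz":0,"roll":0}]'
```

```text
t: 5.15
tool_pos: [0.5076, 0.2619, 0.1312]
tool_rot: [0.005, -3.138, 0.003]
contact_force: [1.2, -1.4, -0.8]
opening: 0.0388
grip_force: 40.8
```

```bash
python3 -m handwheel '[{"tx":-3,"ty":0,"tz":30,"roll":0},{"tx":0,"ty":0,"tz":30,"roll":0},{"tx":0,"ty":0,"tz":30,"roll":0},{"tx":0,"ty":0,"tz":0,"roll":0},{"tx":0,"ty":0,"tz":0,"roll":0}]'
python3 -m handwheel '[{"tx":0,"ty":0,"tz":6,"roll":0},{"tx":0,"ty":0,"tz":0,"roll":0},{"tx":0,"ty":0,"tz":0,"roll":0}]'
python3 - <<'E'
from meas import *
im,d,K,E=grab("scene"); cv2.imwrite("pics/s2.png",cv2.resize(im[90:210,230:390,::-1],None,fx=4,fy=4))
E
```

```text
t: 5.57
tool_pos: [0.5102, 0.2595, 0.0405]
tool_rot: [-0.002, -3.135, 0.004]
contact_force: [-0.1, -0.3, -0.8]
opening: 0.0393
grip_force: 40.7
t: 5.82
tool_pos: [0.5136, 0.2615, 0.0391]
tool_rot: [0.0, 3.139, 0.001]
contact_force: [-0.5, -0.8, -1.1]
opening: 0.0391
grip_force: 40.7
```

View pics/s2.png

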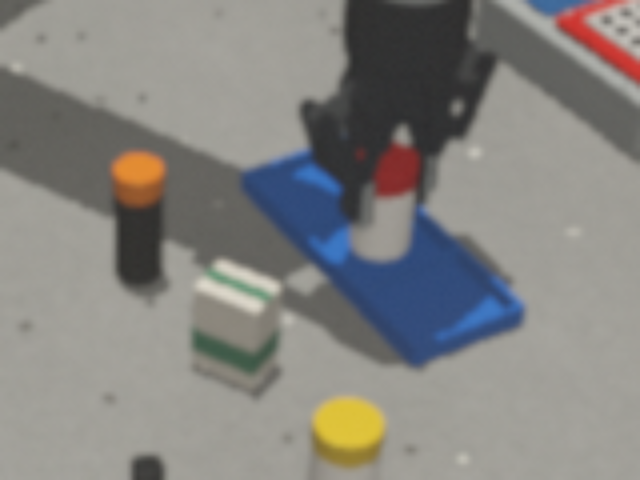

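The red jar is at about (380,225) in the crop, over the middle compartment and still above the floor. Lowering it.

```bash
for i in 1 2 3; do python3 -m handwheel '[{"tx":1,"ty":0,"tz":4,"roll":0},{"tx":0,"ty":0,"tz":0,"roll":0},{"tx":0,"ty":0,"tz":0,"roll":0}]' | egrep 'pos|force'; done
```

```text
tool_pos: [0.5113, 0.2614, 0.0334]
contact_force: [0.2, -0.2, -1.1]
grip_force: 40.7
tool_pos: [0.5112, 0.2619, 0.0306]
contact_force: [-0.9, 0.3, 4.6]
grip_force: 41.1
tool_pos: [0.5117, 0.262, 0.0305]
contact_force: [-8.7, -3.6, 24.9]
grip_force: 43.0
```

```bash
python3 -m handwheel '[{"tx":0,"ty":0,"tz":-4,"roll":0},{"tx":0,"ty":0,"tz":0,"roll":0}]'| egrep 'pos|force'; python3 -m handwheel '[{"tx":0,"ty":0,"tz":0,"roll":0},{"tx":0,"ty":0,"tz":0,"roll":0},{"tx":0,"ty":0,"tz":0,"roll":0},{"tx":0,"ty":0,"tz":0,"roll":0}]' 58
python3 -m handwheel '[{"tx":0,"ty":0,"tz":-15,"roll":0},{"tx":0,"ty":0,"tz":-25,"roll":0},{"tx":0,"ty":0,"tz":-35,"roll":0},{"tx":0,"ty":0,"tz":-35,"roll":0},{"tx":0,"ty":0,"tz":0,"roll":0},{"tx":0,"ty":0,"tz":0,"roll":0}]'
```

```text
tool_pos: [0.5102, 0.2617, 0.0305]
contact_force: [-3.3, -0.5, 14.2]
grip_force: 42.7
t: 7.12
tool_pos: [0.5088, 0.2611, 0.0284]
tool_rot: [0.0, -3.14, 0.001]
contact_force: [0.2, -0.2, -0.5]
opening: 0.0582
grip_force: 0.0
t: 7.62
tool_pos: [0.5112, 0.262, 0.1423]
tool_rot: [-0.0, 3.136, 0.003]
contact_force: [0.1, -0.1, -0.6]
opening: 0.0582
grip_force: 0.0
```

```bash
python3 -m handwheel '[{"tx":-5,"ty":-35,"tz":0,"roll":0},{"tx":-5,"ty":-35,"tz":0,"roll":0},{"tx":-5,"ty":-35,"tz":0,"roll":0},{"tx":-5,"ty":-35,"tz":0,"roll":0},{"tx":-5,"ty":-35,"tz":0,"roll":0},{"tx":-5,"ty":-35,"tz":0,"roll":0},{"tx":-5,"ty":-35,"tz":0,"roll":0},{"tx":-5,"ty":-35,"tz":0,"roll":0},{"tx":-5,"ty":-35,"tz":0,"roll":0},{"tx":-5,"ty":-34,"tz":0,"roll":0},{"tx":-5,"ty":-34,"tz":0,"roll":0},{"tx":0,"ty":0,"tz":0,"roll":0}]'
python3 - <<'E'
from meas import *
im,d,K,E=grab("top"); cv2.imwrite("pics/t2.png",im[:,:,::-1])
W=cloud(d,K,E); w=np.zeros(d.shape,bool); w[200:285,90:155]=1
m=w&(abs(W[...,2]-.072)<.006); vv,uu=np.nonzero(m); print(m.sum(),ray(((uu.min()+uu.max())/2,(vv.min()+vv.max())/2),.072,K,E))
E
python3 -m handwheel '[{"tx":0,"ty":0,"tz":0,"roll":0}]'
```

```text
t: 8.62
tool_pos: [0.5638, -0.1265, 0.1372]
tool_rot: [-0.008, -3.139, 0.002]
contact_force: [-0.4, 0.2, -0.0]
opening: 0.0578
grip_force: 0.0
381 [0.50659474 0.25846748 0.072     ]
t: 8.75
tool_pos: [0.5633, -0.1215, 0.1372]
tool_rot: [-0.002, -3.138, -0.003]
contact_force: [-0.8, 0.2, 0.1]
opening: 0.058
grip_force: 0.0
```

Red jar is standing in the middle compartment, measured at (0.507, 0.258). Next, the amber bottle.

```bash
python3 -m handwheel '[{"tx":-3,"ty":0,"tz":14,"roll":0},{"tx":0,"ty":0,"tz":20,"roll":0},{"tx":0,"ty":0,"tz":0,"roll":0},{"tx":0,"ty":0,"tz":0,"roll":0}]'|egrep 'pos|force'
```

```text
tool_pos: [0.5658, -0.1197, 0.1026]
contact_force: [0.2, -0.1, -0.1]
grip_force: 0.0
```

```bash
python3 -m handwheel '[{"tx":0,"ty":-1,"tz":23,"roll":0},{"tx":0,"ty":0,"tz":23,"roll":0},{"tx":0,"ty":0,"tz":23,"roll":0},{"tx":0,"ty":0,"tz":16,"roll":0},{"tx":0,"ty":0,"tz":0,"roll":0},{"tx":0,"ty":0,"tz":0,"roll":0}]'|egrep 'pos|force'
python3 -m handwheel '[{"tx":0,"ty":0,"tz":0,"roll":0},{"tx":0,"ty":0,"tz":0,"roll":0},{"tx":0,"ty":0,"tz":0,"roll":0},{"tx":0,"ty":0,"tz":0,"roll":0},{"tx":0,"ty":0,"tz":0,"roll":0},{"tx":0,"ty":0,"tz":0,"roll":0}]' 15 40
```

```text
tool_pos: [0.5672, -0.1219, 0.0201]
contact_force: [0.0, -0.2, 1.1]
grip_force: 0.0
t: 10.08
tool_pos: [0.5692, -0.1231, 0.0226]
tool_rot: [-0.0, 3.138, -0.001]
contact_force: [-0.4, 1.6, 6.3]
opening: 0.0308
grip_force: 40.2
```

```bash
python3 -m handwheel '[{"tx":0,"ty":0,"tz":-10,"roll":0},{"tx":0,"ty":0,"tz":-30,"roll":0},{"tx":0,"ty":0,"tz":-35,"roll":0},{"tx":0,"ty":0,"tz":-35,"roll":0},{"tx":0,"ty":0,"tz":0,"roll":0}]'|egrep 'pos|force|open'
python3 -m handwheel '[{"tx":-1,"ty":35,"tz":0,"roll":0},{"tx":-1,"ty":35,"tz":0,"roll":0},{"tx":-1,"ty":35,"tz":0,"roll":0},{"tx":-1,"ty":35,"tz":0,"roll":0},{"tx":-1,"ty":35,"tz":0,"roll":0},{"tx":-1,"ty":35,"tz":0,"roll":0},{"tx":-1,"ty":35,"tz":0,"roll":0},{"tx":-1,"ty":35,"tz":0,"roll":0},{"tx":0,"ty":35,"tz":0,"roll":0},{"tx":0,"ty":35,"tz":0,"roll":0},{"tx":0,"ty":30,"tz":0,"roll":0},{"tx":0,"ty":0,"tz":0,"roll":0}]'|egrep 'pos|force|open'
python3 -m handwheel '[{"tx":0,"ty":0,"tz":0,"roll":0}]'
```

```text
tool_pos: [0.572, -0.1243, 0.1398]
contact_force: [1.8, -0.7, 0.6]
opening: 0.0305
grip_force: 39.8
tool_pos: [0.5746, 0.2621, 0.1307]
contact_force: [0.0, -0.7, -0.5]
opening: 0.031
grip_force: 40.0
t: 11.58
tool_pos: [0.5749, 0.2586, 0.1304]
tool_rot: [0.005, -3.141, 0.001]
contact_force: [0.1, 0.4, -0.5]
opening: 0.0307
grip_force: 40.0
```

```bash
python3 -m handwheel '[{"tx":-3,"ty":0,"tz":32,"roll":0},{"tx":0,"ty":0,"tz":32,"roll":0},{"tx":0,"ty":0,"tz":28,"roll":0},{"tx":0,"ty":0,"tz":0,"roll":0},{"tx":0,"ty":0,"tz":0,"roll":0}]'|egrep 'pos|force'
for i in 1 2; do python3 -m handwheel '[{"tx":0,"ty":0,"tz":4,"roll":0},{"tx":0,"ty":0,"tz":0,"roll":0},{"tx":0,"ty":0,"tz":0,"roll":0}]' | egrep 'pos|contact'; done
```

```text
tool_pos: [0.5768, 0.2556, 0.0365]
contact_force: [1.0, -0.5, -0.5]
grip_force: 40.0
tool_pos: [0.5799, 0.2575, 0.0367]
contact_force: [0.6, -0.2, -0.4]
tool_pos: [0.5785, 0.2574, 0.0306]
contact_force: [0.3, -0.1, 0.2]
```

```bash
for i in 1 2; do python3 -m handwheel '[{"tx":0,"ty":0,"tz":3,"roll":0},{"tx":0,"ty":0,"tz":0,"roll":0},{"tx":0,"ty":0,"tz":0,"roll":0}]' | egrep 'pos|contact'; done
```

```text
tool_pos: [0.5781, 0.2573, 0.0269]
contact_force: [-0.1, 0.1, -0.7]
tool_pos: [0.5789, 0.2575, 0.0267]
contact_force: [-5.8, -1.7, 9.8]
```

```bash
python3 -m handwheel '[{"tx":0,"ty":0,"tz":-2,"roll":0},{"tx":0,"ty":0,"tz":0,"roll":0}]'| egrep 'pos|force'; python3 -m handwheel '[{"tx":0,"ty":0,"tz":0,"roll":0},{"tx":0,"ty":0,"tz":0,"roll":0},{"tx":0,"ty":0,"tz":0,"roll":0},{"tx":0,"ty":0,"tz":0,"roll":0}]' 50 | egrep 'pos|force'
python3 -m handwheel '[{"tx":0,"ty":0,"tz":-15,"roll":0},{"tx":0,"ty":0,"tz":-25,"roll":0},{"tx":0,"ty":0,"tz":-35,"roll":0},{"tx":0,"ty":0,"tz":-35,"roll":0},{"tx":0,"ty":0,"tz":0,"roll":0},{"tx":0,"ty":0,"tz":0,"roll":0}]'
```

```text
tool_pos: [0.5789, 0.2576, 0.0269]
contact_force: [0.6, -0.9, -1.0]
grip_force: 40.0
tool_pos: [0.5783, 0.2573, 0.026]
contact_force: [0.1, 0.5, 0.9]
grip_force: 0.0
t: 14.0
tool_pos: [0.5808, 0.2581, 0.1415]
tool_rot: [-0.0, 3.134, 0.004]
contact_force: [-0.2, 0.0, -0.2]
opening: 0.0498
grip_force: 0.0
```

```bash
python3 -m handwheel '[{"tx":12,"ty":-34,"tz":0,"roll":0},{"tx":12,"ty":-34,"tz":0,"roll":0},{"tx":12,"ty":-34,"tz":0,"roll":0},{"tx":12,"ty":-34,"tz":0,"roll":0},{"tx":12,"ty":-34,"tz":0,"roll":0},{"tx":12,"ty":-34,"tz":0,"roll":0},{"tx":12,"ty":-34,"tz":0,"roll":0},{"tx":12,"ty":-34,"tz":0,"roll":0},{"tx":12,"ty":-34,"tz":0,"roll":0},{"tx":15,"ty":-36,"tz":0,"roll":0},{"tx":15,"ty":-36,"tz":0,"roll":0},{"tx":0,"ty":0,"tz":0,"roll":0}]' 58|egrep 'pos|force'
python3 -m handwheel '[{"tx":0,"ty":0,"tz":0,"roll":0},{"tx":0,"ty":0,"tz":0,"roll":0}]'
```

```text
tool_pos: [0.4377, -0.1253, 0.1355]
contact_force: [-0.3, 0.5, 0.9]
grip_force: 0.0
t: 15.17
tool_pos: [0.44, -0.1205, 0.1357]
tool_rot: [-0.001, -3.141, -0.002]
contact_force: [-1.5, 0.5, 1.0]
opening: 0.0583
grip_force: 0.0
```

```bash
python3 -m handwheel '[{"tx":-3,"ty":0,"tz":14,"roll":0},{"tx":0,"ty":0,"tz":20,"roll":0},{"tx":0,"ty":0,"tz":0,"roll":0},{"tx":0,"ty":0,"tz":0,"roll":0}]'|egrep 'pos|force'
```

```text
tool_pos: [0.4427, -0.119, 0.1009]
contact_force: [0.1, -0.2, 0.4]
grip_force: 0.0
```

```bash
python3 -m handwheel '[{"tx":0,"ty":-1,"tz":23,"roll":0},{"tx":0,"ty":0,"tz":23,"roll":0},{"tx":0,"ty":0,"tz":23,"roll":0},{"tx":0,"ty":0,"tz":6,"roll":0},{"tx":0,"ty":0,"tz":0,"roll":0},{"tx":0,"ty":0,"tz":0,"roll":0}]'|egrep 'pos|force'
python3 -m handwheel '[{"tx":0,"ty":0,"tz":0,"roll":0},{"tx":0,"ty":0,"tz":0,"roll":0},{"tx":0,"ty":0,"tz":0,"roll":0},{"tx":0,"ty":0,"tz":0,"roll":0},{"tx":0,"ty":0,"tz":0,"roll":0},{"tx":0,"ty":0,"tz":0,"roll":0}]' 15 40
python3 -m handwheel '[{"tx":0,"ty":0,"tz":-10,"roll":0},{"tx":0,"ty":0,"tz":-30,"roll":0},{"tx":0,"ty":0,"tz":-35,"roll":0},{"tx":0,"ty":0,"tz":-35,"roll":0},{"tx":0,"ty":0,"tz":0,"roll":0}]'|egrep 'pos|force|open'
```

```text
tool_pos: [0.4443, -0.1216, 0.0284]
contact_force: [0.2, -0.4, -0.6]
grip_force: 0.0
t: 16.5
tool_pos: [0.4449, -0.1222, 0.0292]
tool_rot: [-0.0, 3.139, -0.002]
contact_force: [-1.2, 0.9, 7.0]
opening: 0.031
grip_force: 39.6
tool_pos: [0.4478, -0.1237, 0.1462]
contact_force: [1.3, -1.4, 1.2]
opening: 0.0313
grip_force: 39.7
```

```bash
python3 -m handwheel '[{"tx":0,"ty":35,"tz":-1,"roll":0},{"tx":0,"ty":35,"tz":-1,"roll":0},{"tx":0,"ty":35,"tz":-1,"roll":0},{"tx":0,"ty":35,"tz":-1,"roll":0},{"tx":0,"ty":35,"tz":0,"roll":0},{"tx":0,"ty":35,"tz":0,"roll":0},{"tx":1,"ty":35,"tz":0,"roll":0},{"tx":1,"ty":35,"tz":0,"roll":0},{"tx":1,"ty":35,"tz":0,"roll":0},{"tx":1,"ty":35,"tz":0,"roll":0},{"tx":1,"ty":38,"tz":0,"roll":0},{"tx":0,"ty":0,"tz":0,"roll":0}]'|egrep 'pos|force|open'
python3 -m handwheel '[{"tx":0,"ty":0,"tz":0,"roll":0}]'
```

```text
tool_pos: [0.4376, 0.2713, 0.1421]
contact_force: [0.6, 0.2, 0.2]
opening: 0.0313
grip_force: 40.0
t: 18.0
tool_pos: [0.4379, 0.2678, 0.1416]
tool_rot: [-0.006, 3.142, -0.0]
contact_force: [0.1, 0.2, 0.4]
opening: 0.0311
grip_force: 40.0
```

```bash
python3 -m handwheel '[{"tx":-4,"ty":-1,"tz":33,"roll":0},{"tx":0,"ty":0,"tz":33,"roll":0},{"tx":0,"ty":0,"tz":32,"roll":0},{"tx":0,"ty":0,"tz":0,"roll":0},{"tx":0,"ty":0,"tz":0,"roll":0}]'|egrep 'pos|contact'
for i in 1 2; do python3 -m handwheel '[{"tx":0,"ty":0,"tz":4,"roll":0},{"tx":0,"ty":0,"tz":0,"roll":0},{"tx":0,"ty":0,"tz":0,"roll":0}]' | egrep 'pos|contact'; done
```

```text
tool_pos: [0.4409, 0.2636, 0.0418]
contact_force: [0.3, -0.4, -0.4]
tool_pos: [0.444, 0.2657, 0.0416]
contact_force: [-0.4, -0.1, 0.1]
tool_pos: [0.4425, 0.2654, 0.0356]
contact_force: [-0.4, 0.4, -0.1]
```

```bash
for i in 1 2; do python3 -m handwheel '[{"tx":0,"ty":0,"tz":2,"roll":0},{"tx":0,"ty":0,"tz":0,"roll":0},{"tx":0,"ty":0,"tz":0,"roll":0}]' | egrep 'pos|contact'; done
```

```text
tool_pos: [0.4425, 0.2654, 0.0333]
contact_force: [0.4, 0.6, -0.5]
tool_pos: [0.4428, 0.2655, 0.0333]
contact_force: [-5.6, -1.6, 11.2]
```

```bash
python3 -m handwheel '[{"tx":0,"ty":0,"tz":-2,"roll":0},{"tx":0,"ty":0,"tz":0,"roll":0}]'| egrep 'pos|force'; python3 -m handwheel '[{"tx":0,"ty":0,"tz":0,"roll":0},{"tx":0,"ty":0,"tz":0,"roll":0},{"tx":0,"ty":0,"tz":0,"roll":0},{"tx":0,"ty":0,"tz":0,"roll":0}]' 50 | egrep 'pos|force'
python3 -m handwheel '[{"tx":0,"ty":0,"tz":-15,"roll":0},{"tx":0,"ty":0,"tz":-25,"roll":0},{"tx":0,"ty":0,"tz":-35,"roll":0},{"tx":0,"ty":0,"tz":-35,"roll":0},{"tx":0,"ty":0,"tz":0,"roll":0},{"tx":0,"ty":0,"tz":0,"roll":0}]'
```

```text
tool_pos: [0.4427, 0.2655, 0.0338]
contact_force: [0.2, 0.3, -0.3]
grip_force: 39.9
tool_pos: [0.4422, 0.2652, 0.033]
contact_force: [0.7, 0.6, 0.1]
grip_force: 0.0
t: 20.42
tool_pos: [0.4442, 0.2661, 0.1464]
tool_rot: [-0.0, 3.136, 0.004]
contact_force: [-1.1, -0.2, -0.2]
opening: 0.0501
grip_force: 0.0
```

```bash
python3 -m handwheel '[{"tx":-20,"ty":-29,"tz":0,"roll":0},{"tx":-20,"ty":-29,"tz":0,"roll":0},{"tx":-20,"ty":-29,"tz":0,"roll":0},{"tx":-20,"ty":-29,"tz":0,"roll":0},{"tx":-20,"ty":-29,"tz":0,"roll":0},{"tx":0,"ty":0,"tz":0,"roll":-0.105},{"tx":0,"ty":0,"tz":0,"roll":-0.105},{"tx":0,"ty":0,"tz":0,"roll":-0.105},{"tx":0,"ty":0,"tz":0,"roll":-0.105},{"tx":0,"ty":0,"tz":0,"roll":0},{"tx":0,"ty":0,"tz":0,"roll":0}]' 62
python3 - <<'E'
from meas import *
from scipy.spatial.transform import Rotation as R
im,d,K,E=grab("wrist") if 0 else (None,)*4
o=ctrl.get_obs(); M=R.from_rotvec(o["tool_rot"]).as_matrix(); dd=np.array([.547,.1216,.0])-o["tool_pos"]
print(M.round(3).tolist(),"need mm",(M.T@dd*1000).round(1),"yaw y",np.degrees(np.arctan2(M[1,1],M[0,1])))
E
```

```text
t: 21.33
tool_pos: [0.5415, 0.1202, 0.1415]
tool_rot: [0.65, -3.071, -0.001]
contact_force: [-0.4, 0.3, -0.2]
opening: 0.0617
grip_force: 0.0
[[-0.914, -0.405, -0.003], [-0.405, 0.914, -0.0], [0.003, 0.001, -1.0]] need mm [ -6.   -1.1 141.5] yaw y 113.91846123755015
```

```bash
python3 -m handwheel '[{"tx":-4,"ty":-1,"tz":20,"roll":0},{"tx":0,"ty":0,"tz":25,"roll":0},{"tx":0,"ty":0,"tz":0,"roll":0},{"tx":0,"ty":0,"tz":0,"roll":0}]'|egrep 'pos|force'
```

```text
tool_pos: [0.5446, 0.121, 0.0961]
contact_force: [-0.1, 0.6, -0.1]
grip_force: 0.0
```

```bash
python3 -m handwheel '[{"tx":-1,"ty":0,"tz":23,"roll":0},{"tx":0,"ty":0,"tz":23,"roll":0},{"tx":0,"ty":0,"tz":20,"roll":0},{"tx":0,"ty":0,"tz":6,"roll":0},{"tx":0,"ty":0,"tz":0,"roll":0},{"tx":0,"ty":0,"tz":0,"roll":0}]'|egrep 'pos|force'
python3 -m handwheel '[{"tx":0,"ty":0,"tz":0,"roll":0},{"tx":0,"ty":0,"tz":0,"roll":0},{"tx":0,"ty":0,"tz":0,"roll":0},{"tx":0,"ty":0,"tz":0,"roll":0},{"tx":0,"ty":0,"tz":0,"roll":0},{"tx":0,"ty":0,"tz":0,"roll":0}]' 15 40
python3 -m handwheel '[{"tx":0,"ty":0,"tz":-10,"roll":0},{"tx":0,"ty":0,"tz":-30,"roll":0},{"tx":0,"ty":0,"tz":-35,"roll":0},{"tx":0,"ty":0,"tz":-35,"roll":0},{"tx":0,"ty":0,"tz":-10,"roll":0},{"tx":0,"ty":0,"tz":0,"roll":0}]'|egrep 'pos|force|open'
```

```text
tool_pos: [0.5483, 0.1216, 0.0277]
contact_force: [0.8, 0.2, 0.1]
grip_force: 0.0
t: 22.67
tool_pos: [0.5488, 0.1216, 0.0281]
tool_rot: [-0.654, 3.07, -0.0]
contact_force: [0.1, -0.3, 6.2]
opening: 0.0296
grip_force: 40.8
tool_pos: [0.5499, 0.1217, 0.1511]
contact_force: [0.5, -0.1, -0.5]
opening: 0.0297
grip_force: 40.0
```

```bash
python3 -m handwheel '[{"tx":0,"ty":0,"tz":0,"roll":0.107},{"tx":0,"ty":0,"tz":0,"roll":0.107},{"tx":0,"ty":0,"tz":0,"roll":0.107},{"tx":6,"ty":-35,"tz":0,"roll":0},{"tx":6,"ty":-35,"tz":0,"roll":0},{"tx":6,"ty":-35,"tz":0,"roll":0},{"tx":6,"ty":-35,"tz":0,"roll":0},{"tx":6,"ty":-35,"tz":0,"roll":0},{"tx":6,"ty":-35,"tz":0,"roll":0},{"tx":6,"ty":-35,"tz":0,"roll":0},{"tx":6,"ty":-35,"tz":0,"roll":0},{"tx":0,"ty":0,"tz":0,"roll":0}]'|egrep 'pos|force|open'
python3 -m handwheel '[{"tx":5,"ty":-35,"tz":0,"roll":0},{"tx":5,"ty":-35,"tz":0,"roll":0},{"tx":5,"ty":-35,"tz":0,"roll":0},{"tx":5,"ty":-33,"tz":0,"roll":0},{"tx":0,"ty":0,"tz":0,"roll":0},{"tx":0,"ty":0,"tz":0,"roll":0}]'
cat >> meas.py <<'E'
def need(x,y,z=0):
    from scipy.spatial.transform import Rotation as R
    o=ctrl.get_obs(); M=R.from_rotvec(o["tool_rot"]).as_matrix(); print("need mm",(M.T@(np.array([x,y,z])-o["tool_pos"])*1000).round(1),"y yaw",np.degrees(np.arctan2(M[1,1],M[0,1])).round(1))
E
python3 -c "from meas import *; need(.5225,-.3015)"
```

```text
tool_pos: [0.5254, -0.1666, 0.1438]
contact_force: [-0.5, -0.1, -0.6]
opening: 0.0297
grip_force: 40.3
t: 24.67
tool_pos: [0.5198, -0.3016, 0.1438]
tool_rot: [0.151, -3.135, -0.005]
contact_force: [-0.6, -0.1, -1.0]
opening: 0.0297
grip_force: 40.4
need mm [ -3.1  -0.6 143.8] y yaw 95.5
```

Contact is expected at about z = 0.032.

```bash
python3 -m handwheel '[{"tx":-2,"ty":0,"tz":34,"roll":0},{"tx":0,"ty":0,"tz":34,"roll":0},{"tx":0,"ty":0,"tz":32,"roll":0},{"tx":0,"ty":0,"tz":0,"roll":0},{"tx":0,"ty":0,"tz":0,"roll":0},{"tx":0,"ty":0,"tz":0,"roll":0}]'|egrep 'pos|contact'
for i in 1 2; do python3 -m handwheel '[{"tx":0,"ty":0,"tz":4,"roll":0},{"tx":0,"ty":0,"tz":0,"roll":0},{"tx":0,"ty":0,"tz":0,"roll":0}]' | egrep 'pos|contact'; done
```

```text
tool_pos: [0.5238, -0.3005, 0.0474]
contact_force: [0.1, -0.0, 0.3]
tool_pos: [0.524, -0.3016, 0.0441]
contact_force: [0.4, 0.0, -0.6]
tool_pos: [0.523, -0.301, 0.0382]
contact_force: [-0.2, -0.2, -0.3]
```

```bash
for i in 4 3; do python3 -m handwheel '[{"tx":0,"ty":0,"tz":3,"roll":0},{"tx":0,"ty":0,"tz":0,"roll":0},{"tx":0,"ty":0,"tz":0,"roll":0}]' | egrep 'pos|contact'; done
```

```text
tool_pos: [0.5229, -0.3009, 0.0349]
contact_force: [0.2, 0.5, -1.1]
tool_pos: [0.5231, -0.3011, 0.0323]
contact_force: [0.7, -0.9, 0.1]
```

```bash
python3 -m handwheel '[{"tx":0,"ty":0,"tz":0,"roll":0},{"tx":0,"ty":0,"tz":0,"roll":0},{"tx":0,"ty":0,"tz":0,"roll":0},{"tx":0,"ty":0,"tz":0,"roll":0}]' 48 | egrep 'pos|force'
python3 -m handwheel '[{"tx":0,"ty":0,"tz":-15,"roll":0},{"tx":0,"ty":0,"tz":-25,"roll":0},{"tx":0,"ty":0,"tz":-35,"roll":0},{"tx":0,"ty":0,"tz":-35,"roll":0},{"tx":0,"ty":0,"tz":0,"roll":0},{"tx":0,"ty":0,"tz":0,"roll":0}]'|egrep 'pos|force'
python3 -c "from meas import *; need(.6535,-.12)"
```

```text
tool_pos: [0.5231, -0.301, 0.0323]
contact_force: [-0.3, -0.1, 0.7]
grip_force: 0.0
tool_pos: [0.5248, -0.3023, 0.146]
contact_force: [-1.5, -0.1, -0.1]
grip_force: 0.0
need mm [-145.4  169.3  146. ] y yaw 95.7
```

```bash
python3 -m handwheel '[{"tx":-21,"ty":24,"tz":0,"roll":0},{"tx":-21,"ty":24,"tz":0,"roll":0},{"tx":-21,"ty":24,"tz":0,"roll":0},{"tx":-21,"ty":24,"tz":0,"roll":0},{"tx":-21,"ty":24,"tz":0,"roll":0},{"tx":-20,"ty":24,"tz":0,"roll":0},{"tx":-20,"ty":25,"tz":0,"roll":0},{"tx":0,"ty":0,"tz":0,"roll":0},{"tx":0,"ty":0,"tz":0,"roll":0},{"tx":0,"ty":0,"tz":0,"roll":0}]' 68|egrep 'pos|force'
python3 - <<'E'
from meas import *
need(.6545,-.12)
im,d,K,E=grab("top"); cv2.imwrite("pics/t3.png",im[:,:,::-1])
E
```

```text
tool_pos: [0.6496, -0.1185, 0.1405]
contact_force: [-0.2, -0.6, -0.1]
grip_force: 0.0
need mm [ -5.1  -2.1 140.5] y yaw 95.7
```

View pics/t3.png

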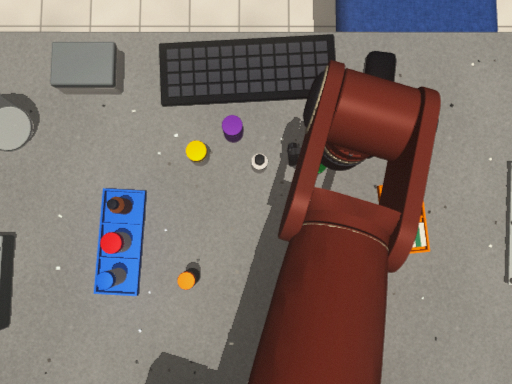

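The blue tray holds amber (119,205), red (111,243) and blue (107,280), one per compartment. Yellow, white, black and purple haven't moved. The carton is partly visible at (420,235) in the orange tray. Next, the green jar.

```bash
python3 -m handwheel '[{"tx":-4,"ty":-1,"tz":20,"roll":0},{"tx":0,"ty":0,"tz":20,"roll":0},{"tx":0,"ty":0,"tz":0,"roll":0},{"tx":0,"ty":0,"tz":0,"roll":0}]'|egrep 'pos|force'; python3 -c "from meas import *; need(.6545,-.12)"
```

```text
tool_pos: [0.6529, -0.1198, 0.1004]
contact_force: [-0.8, 0.4, 1.8]
grip_force: 0.0
need mm [ -2.   -0.5 100.4] y yaw 95.6
```

```bash
python3 -m handwheel '[{"tx":-1,"ty":0,"tz":23,"roll":0},{"tx":0,"ty":0,"tz":23,"roll":0},{"tx":0,"ty":0,"tz":22,"roll":0},{"tx":0,"ty":0,"tz":7,"roll":0},{"tx":0,"ty":0,"tz":0,"roll":0},{"tx":0,"ty":0,"tz":0,"roll":0}]'|egrep 'pos|force'
python3 -m handwheel '[{"tx":0,"ty":0,"tz":0,"roll":0},{"tx":0,"ty":0,"tz":0,"roll":0},{"tx":0,"ty":0,"tz":0,"roll":0},{"tx":0,"ty":0,"tz":0,"roll":0},{"tx":0,"ty":0,"tz":0,"roll":0},{"tx":0,"ty":0,"tz":0,"roll":0}]' 20 40
python3 -m handwheel '[{"tx":0,"ty":0,"tz":-10,"roll":0},{"tx":0,"ty":0,"tz":-30,"roll":0},{"tx":0,"ty":0,"tz":-35,"roll":0},{"tx":0,"ty":0,"tz":-35,"roll":0},{"tx":0,"ty":0,"tz":0,"roll":0},{"tx":0,"ty":0,"tz":0,"roll":0}]'|egrep 'pos|force|open'; python3 -c "from meas import *; need(.5885,-.295)"
```

```text
tool_pos: [0.6563, -0.1195, 0.0286]
contact_force: [-0.4, 0.7, 0.8]
grip_force: 0.0
t: 29.22
tool_pos: [0.6573, -0.1194, 0.0298]
tool_rot: [-0.156, 3.134, -0.002]
contact_force: [-0.8, -0.5, 6.4]
opening: 0.0393
grip_force: 40.5
tool_pos: [0.6577, -0.1195, 0.1416]
contact_force: [0.2, -0.6, -0.6]
opening: 0.0395
grip_force: 40.4
need mm [  87.1 -167.4  141.5] y yaw 95.7
```

```bash
python3 -m handwheel '[{"tx":14,"ty":-28,"tz":0,"roll":0},{"tx":14,"ty":-28,"tz":0,"roll":0},{"tx":14,"ty":-28,"tz":0,"roll":0},{"tx":14,"ty":-28,"tz":0,"roll":0},{"tx":14,"ty":-28,"tz":0,"roll":0},{"tx":15,"ty":-28,"tz":0,"roll":0},{"tx":0,"ty":0,"tz":0,"roll":0},{"tx":0,"ty":0,"tz":0,"roll":0},{"tx":0,"ty":0,"tz":0,"roll":0}]'|egrep 'pos|force'
python3 -c "from meas import *; need(.5885,-.295,.034)"
```

```text
tool_pos: [0.5869, -0.2938, 0.1356]
contact_force: [0.7, -0.1, -1.0]
grip_force: 40.6
need mm [ -1.6  -1.6 101.6] y yaw 95.7
```

```bash
python3 -m handwheel '[{"tx":-1,"ty":-1,"tz":30,"roll":0},{"tx":0,"ty":0,"tz":30,"roll":0},{"tx":0,"ty":0,"tz":30,"roll":0},{"tx":0,"ty":0,"tz":0,"roll":0},{"tx":0,"ty":0,"tz":0,"roll":0},{"tx":0,"ty":0,"tz":0,"roll":0}]'|egrep 'pos|contact'
for i in 1 2; do python3 -m handwheel '[{"tx":0,"ty":0,"tz":3,"roll":0},{"tx":0,"ty":0,"tz":0,"roll":0},{"tx":0,"ty":0,"tz":0,"roll":0}]' | egrep 'pos|contact'; done
```

```text
tool_pos: [0.5899, -0.295, 0.0486]
contact_force: [0.6, -0.7, 0.3]
tool_pos: [0.5899, -0.296, 0.0462]
contact_force: [0.1, -0.1, -0.4]
tool_pos: [0.5888, -0.2955, 0.0413]
contact_force: [-0.1, 0.6, -1.2]
```

```bash
for i in 1 2 3; do python3 -m handwheel '[{"tx":0,"ty":0,"tz":3,"roll":0},{"tx":0,"ty":0,"tz":0,"roll":0},{"tx":0,"ty":0,"tz":0,"roll":0}]' | egrep 'pos|contact'; done
```

```text
tool_pos: [0.5886, -0.2953, 0.0379]
contact_force: [0.3, -0.5, -0.4]
tool_pos: [0.5887, -0.2954, 0.0349]
contact_force: [0.2, 0.5, -1.0]
tool_pos: [0.5895, -0.2958, 0.0338]
contact_force: [-1.2, 0.9, 5.7]
```

```bash
python3 -m handwheel '[{"tx":0,"ty":0,"tz":-1,"roll":0},{"tx":0,"ty":0,"tz":0,"roll":0},{"tx":0,"ty":0,"tz":0,"roll":0},{"tx":0,"ty":0,"tz":0,"roll":0},{"tx":0,"ty":0,"tz":0,"roll":0}]' 58 | egrep 'pos|force'
python3 -m handwheel '[{"tx":0,"ty":0,"tz":-15,"roll":0},{"tx":0,"ty":0,"tz":-25,"roll":0},{"tx":0,"ty":0,"tz":-35,"roll":0},{"tx":0,"ty":0,"tz":-35,"roll":0},{"tx":0,"ty":0,"tz":-35,"roll":0},{"tx":0,"ty":0,"tz":-35,"roll":0}]'|egrep 'pos|force'
python3 -m handwheel '[{"tx":15,"ty":30,"tz":0,"roll":0},{"tx":15,"ty":30,"tz":0,"roll":0},{"tx":15,"ty":30,"tz":0,"roll":0},{"tx":15,"ty":30,"tz":0,"roll":0},{"tx":15,"ty":30,"tz":0,"roll":0},{"tx":15,"ty":30,"tz":0,"roll":0},{"tx":15,"ty":30,"tz":0,"roll":0},{"tx":15,"ty":30,"tz":0,"roll":0},{"tx":15,"ty":30,"tz":0,"roll":0},{"tx":0,"ty":30,"tz":0,"roll":0},{"tx":0,"ty":0,"tz":0,"roll":0},{"tx":0,"ty":0,"tz":0,"roll":0}]'|egrep 'pos|force'
python3 - <<'E'
from meas import *
im,d,K,E=grab("top"); a=im; cv2.imwrite("pics/t4.png",a[:,:,::-1])
im,d,K,E=grab("scene"); cv2.imwrite("pics/s4.png",im[:,:,::-1])
E
```

```text
tool_pos: [0.5887, -0.2954, 0.033]
contact_force: [-0.2, 0.2, 0.0]
grip_force: 0.0
tool_pos: [0.5888, -0.2954, 0.2163]
contact_force: [-0.0, -0.5, -0.1]
grip_force: 0.0
tool_pos: [0.4248, -0.0095, 0.2145]
contact_force: [0.3, -0.0, -0.7]
grip_force: 0.0
```

View pics/t4.png

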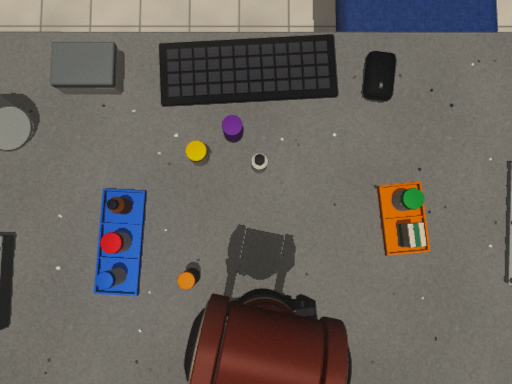

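View pics/s4.png

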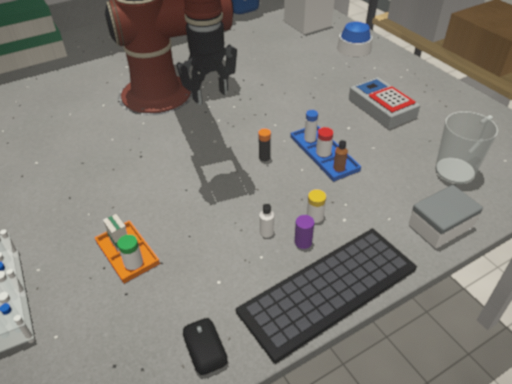

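All five things stand in their own compartments: green (413,199) and carton (411,235) in the orange tray, amber, red and blue in the blue tray. I'll check this numerically before handing in.

Run:
```python
from meas import *
im,d,K,E=grab("top"); W=cloud(d,K,E)
B=(.5077,.2613,-3.2);O=(.5542,-.2983,5.5)
for n,u,v,h,T in(("red",111,243,.072,B),("amber",115,205,.086,B),("blue",107,280,.088,B),("green",413,199,.072,O),("carton",411,235,.068,O),("yellow",196,151,.068,0),("white",259,161,.082,0),("black",186,281,.084,0)):
    w=np.zeros(d.shape,bool); w[v-17:v+17,u-18:u+18]=1
    m=w&(abs(W[...,2]-h)<.007); P=W[m].mean(0); s=""
    if T: a=np.radians(T[2]); e=P[:2]-T[:2]; s=(1000*np.array([e@[np.cos(a),np.sin(a)],e@[-np.sin(a),np.cos(a)]])).round(1)
    print(n,m.sum(),P.round(4),"zspread",np.ptp(W[m][:,2]).round(4),"in tray mm",s)
```

```text
red 386 [0.5064 0.2585 0.0728] zspread 0.0117 in tray mm [-1.2 -2.9]
amber 93 [0.5766 0.2549 0.0865] zspread 0.0119 in tray mm [69.2 -2.6]
blue 270 [0.4405 0.2628 0.0888] zspread 0.0135 in tray mm [-67.1  -2.3]
green 377 [ 0.5881 -0.2957  0.0728] zspread 0.0122 in tray mm [34.  -0.6]
carton 431 [ 0.5215 -0.3008  0.0689] zspread 0.011 in tray mm [-32.8   0.7]
yellow 354 [0.6778 0.1058 0.0688] zspread 0.0114 in tray mm 
white 85 [ 0.6599 -0.0129  0.0823] zspread 0.0098 in tray mm 
black 254 [0.4401 0.1185 0.0849] zspread 0.0117 in tray mm
```

All are within about 3 mm of their compartment centres at the right heights, and the other three haven't moved.

```bash
python3 -c "from station import ctrl; print(ctrl.finish_job())"
```

```text
the job is handed in; nothing more can be done
None
```

Both kits are made up and handed in: all five things stand upright within about 3 mm of their compartment centres, and the yellow jar, white bottle and black canister stayed put; the hand-in returned no verdict.

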